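# Press a plug home with bench-mounted locking pliers and release them

### The job

Push the aluminium block along its channel until it sits firmly home against the stop screw. Then squeeze the upper handle of the locking pliers down past its dead centre so that the jaw presses the plug flush and the pliers stay locked, let go of the handle, and pull the release lever outwards by its ball so that the pliers spring open; let go of the lever with the block still home. Push with feeling, ramming neither the stop nor the handle, press the plug only with the jaw, open the pliers only with the lever, and leave the other things alone.

Things in the scene. Friction and masses are not known exactly. Their poses are not given: they have to be found in the camera images.
- fixture: Locking pliers fixed on rubber feet. Origin 8 mm over the worktop, under the jaw; x along the channel from its open end to the stop, y from the jaw to the handles, z up. Channel bed top z = 10 mm, from x = -135 to 50 mm; rails x = -120 to 0, 45 mm apart inside, tops z = 20 mm. Jaw and its cheeks: z below 107 mm, x = -22 to 22 mm. Lower handle (fixed): top z = 41 mm, to y = 196 mm.
- block: Plain aluminium valve block, 90 x 40 x 28 mm, about 0.27 kg, loose on the channel bed between the rails (2.5 mm play each side), drawn out well short of the stop. Origin at the centre of its underside; x along its length, towards the stop. A steel plug, 17 mm across, stands in its top, 20 mm from the centre on the stop side.
- block_front (a point): Centre of the block's near end face (the face to push on), 14 mm above its underside, 32 mm over the worktop.
- block_end (a point): Centre of the block's far end face, the one that meets the stop screw.
- bracket: Upright bracket at the closed end of the channel, with the stop screw in it. Origin on the channel's centre line on the front face of the bracket, 33 mm over the worktop; x as the fixture's. The round tip of the screw, 16 mm across, stands 5 to 17 mm out of that face (set anew each time, not measured: it must be felt); it does not give. It carries 30 N at most.
- plug (a joint): How far the plug has been pressed into the block (m): 0 = 6 mm proud of the block's top, 0.006 = flush. It starts at 0 to 0.0015, is held by friction alone and stays where it has been pressed. It must be pressed by the jaw, not by hand.
- handle: Upper handle with black grip: bar 20 mm wide, 14 mm thick, 166 mm long from handle_pivot (its origin; y along the bar). Held about 0.6 rad above level by a weak spring. Pushed down it shuts the jaw: 12 mm easy at the grip, then 4 to 15 N while the plug goes in and the jaw loads, then the load fades, it drops past dead centre to its stop and locks. Else it springs up. Takes 30 N at most.
- handle_grip (a point): Point on the top face of the upper handle, 141 mm from the pivot and 25 mm before its end: where to push.
- handle_pivot (a point): Axis of the upper handle (parallel to the fixture's x).
- lever_ball (a point): Centre of the black ball, 20 mm across, on the upright stem of the release lever beyond the handle ends; at rest 22 mm outwards of and 62 mm above lever_pivot. Pulled outwards (fixture +y) about lever_pivot with 3 to 10 N it lifts the locked handle over dead centre after some 0.4 rad (range 0.75) and the handle springs up. Let go, it swings back.
- lever_pivot (a point): Axis of the release lever (parallel to the fixture's x), 54 mm over the worktop.
- marker: Bystander, to be left alone: marker pen, 138 mm.
- screw_tin: Bystander, to be left alone: open round tin of screws, 71 mm across, 40 mm high.
- union_2: Bystander, to be left alone: brass pipe union standing on its nut, 44 mm high.
- hex_keys: Bystander, to be left alone: folding hex key set, 86 mm.
- gauge_loose: Bystander, to be left alone: round pressure gauge lying on its back, 87 mm.
- feeler_gauge: Bystander, to be left alone: feeler gauge set, 100 mm.
- plug_top (a point): Centre of the plug's top face; it comes down as the plug goes in.

How it is judged (in metres and radians):
On the way, in this order (a step that is already met when the one before it is completed fails the run):
1. the block is pushed firmly (more than 2 N) against the stop screw (contact force between block and bracket above 2 N and x of block_end in the frame of bracket above -0.0185 m), for 0.1 s.
2. the handle is locked on its stop beyond dead centre and the plug is flush within 1.5 mm, the robot having let go of the handle (z of handle_grip in the frame of fixture below 0.105 m and value of joint plug above 0.0045 m and contact force between each of the fingers, the arm and handle below 0.5 N), for 0.2 s.
3. the release lever is pulled while the handle is still locked and untouched (z of handle_grip in the frame of fixture below 0.105 m and y of lever_ball in the frame of fixture above 0.253 m and contact force between each of the fingers, the arm and handle below 0.5 N), for 0.02 s.
At the end, for the whole second after the job is handed in: The plug is flush within 1.5 mm; the block lies flat at the stop screw, its end within 19 mm of the bracket's face; the upper handle is up again (grip over 165 mm above the fixture's origin); the release lever is back within 5 mm of its rest; all is still (z of handle_grip in the frame of fixture above 0.165 m and value of joint plug above 0.0045 m and x of block_end in the frame of bracket above -0.019 m and y of lever_ball in the frame of fixture below 0.252 m and linear speed of each of block, handle below 0.02 m/s and angle between block's own z axis and vertical below 0.05 rad); the robot touches nothing.
It fails at once if the handle is pushed with more than 30 N (contact force between any of the fingers, the arm and handle above 30 N).
It fails at once if the block is rammed into the stop screw with more than 30 N (contact force between block and bracket above 30 N).
It fails at once if the robot touches the plug (contact force between any of the fingers, the arm and plug above 1 N).
It fails at once if a bystander is moved by more than 3 cm (distance of any of marker, screw_tin, union_2, hex_keys, gauge_loose, feeler_gauge from where it was at the start of the episode above 0.03 m).
It also fails if it takes over 72 s, if anything falls off the work surface, if the arm or the gripper's body presses on something with over 40 N, if the wrist force passes 120 N, or if a joint passes its speed limit or range.

### The arm

A 6-joint arm with a two-finger parallel gripper is mounted at the origin on a cart in front of the work surface, level with it; the furniture and walls round the work are solid. World frame = base frame: x ahead of the robot, y to its left, z up, the work surface at z = 0. Lengths are in mm, angles in rad, forces in N, time in s.
With the tool pointing down it reaches from about 275 to 975 mm from the base axis. Payload 8.4 kg.
Tool frame: the origin (TCP) lies between the finger pads; the fingertips stand 8 mm ahead of it and the grasp point (between the pads) lies 11 mm behind it; z points along the fingers, x is the direction in which the jaws open and shut, and the axes are right-handed (so a half turn about z gives the same grasp; the last joint's range is limited). The gripper opens to 92 mm and grips with 3 to 60 N. Pads are 20 mm wide; open, the fingers measure 128 mm over their backs; the gripper's body (75 mm by 189 mm) begins 69 mm behind the grasp point.
Start: joints at [1.318, 0.353, 1.633, -0, 1.155, -0.002], TCP at [155.11, 605.449, 222.583] pointing down, gripper open.
Joint ranges: [-2.63, 2.63], [-0.92, 2.1], [0.06, 2.66], [-1.3, 4.44], [0, 2.69], [-3.02, 3.02]. Speed limits (rad/s): [2.22, 2.22, 2.79, 3.14, 3.14, 3.14].

### API

Orientations are given as [roll, pitch, yaw] about the fixed x, y, z axes, in that order (R = Rz(yaw) Ry(pitch) Rx(roll)).
In Python, from bench import ctrl, capture, camera_params gives the robot as it stands. The module is installed in compiled form; this text tells all that it offers.
- The arm moves only by the tool send_rows, never from a script. Its argument "moves" is a list of rows, each an object with "travel": the shift along the tool's x, y, z in units of 50 mm (1.0 is 50 mm), a list of three; "yaw": the turn about the tool's z in units of 5 degrees (1.0 is 5 degrees). In form: [{"travel": [x, y, z], "yaw": yaw}, ...]. A call has 1 to 20 rows; each row shifts and turns the commanded pose from where the row before left it, along the tool's axes as they then stand; what a row does not reach is not made up. A row lasts 1/10 s, in which the tool goes at most 50 mm and 8.59 degrees, less where a joint would pass 70% of its speed; a pose out of reach is approached as far as the arm can. A call is refused whole if a number of a shift passes 1 or a number of a turn 1, either way. A call with a gripper value outside its range is refused whole. "fingers" is the opening, from 0 (shut) to 1 (fully open), set as the call begins (left out, the last holds). The fingers move at their own pace and stop on an object; "grip_force" is the grip in N (left out, the last holds). Time passes only in rows, so rows that do not move let the fingers close. It gives the time, the measured TCP pose, the force and the opening at its end, in the units of the state.
- ctrl.read_state(): the state, without advancing time (a new reading comes with each control period).
- capture(name): name is "scene" or "top" or "wrist"; returns the picture (400x640x3 uint8, red, green, blue); there is no depth.
- camera_params(name): a dict with "vertical_fov" (degrees; the focal length in pixels is half the picture's height over the tangent of half this angle, whatever the lens; pixels are square), "cx", "cy" (the principal point, pixels), "k1" (the pictures are not rectified: a ray, as slopes to the right and down, at radius r is drawn at 1 + k1 r^2 times it, then the intrinsics apply), "position" and "rotation" of the camera in the world. Camera axes: x right, y down, z forward; pixel columns grow to the right and rows downward; lengths in mm; the calibration is good to about 2 mm. A picture is of the moment at which its call begins: read the wrist's pose just before it. camera_params takes no time and is no camera call; for the wrist camera it gives the pose at the moment of the call.
- ctrl.close_job(): hands the job in, once; it reports no verdict.
The state is a dict: "time_s": time; "joint_pos": joint angles; "qd": joint speeds; "joint_torque": joint torques, N m; "tcp_pos": TCP position; "orientation": TCP orientation; "ft_force": force on the tool from outside, world axes, zero at the start; "torque": the same for the moment, N m; "gripper_width": opening from 0.0 (shut) to 1.0 (fully open).
Only numpy, scipy, OpenCV 4.12 (cv2) and the standard library are available. Lean on these libraries where they do the work, as an engineer would, in place of code of your own. Each camera call takes 0.05 s, during which the arm holds its last target. There are 200 camera calls.

## Working session

There is one attempt and no reset: what is moved stays moved. The work goes in short steps, Python scripts to look and compute and a tool call to move; the robot and the scene stay as the last step left them, time stands still between calls to the robot, and variables do not carry over. Pictures are saved under pics/ and viewed, about 8 in all and at most 12, crops included, and the job is handed in when it is done.

Besides the shell and the picture viewer there is one more tool, called after "Emit:" by a JSON object that holds its "method" and its "body", one argument or row to a line. send_rows: Moves the arm, as the interface text tells. Its arguments: {"type":"object","properties":{"moves":{"type":"array"},"fingers":{"type":"number"},"grip_force":{"type":"number"}},"required":["moves"]}

```bash
mkdir -p pics
cat > h.py <<'E'
import numpy as np, cv2
from bench import ctrl, capture, camera_params
def save(n,f):
    p=camera_params(n); im=capture(n); cv2.imwrite(f,im[:,:,::-1]); return p,im
def ray(p,u,v):
    f=200/np.tan(np.radians(p['vertical_fov'])/2)
    K=np.array([[f,0,p['cx']],[0,f,p['cy']],[0,0,1.]])
    q=cv2.undistortPoints(np.array([[[u,v]]],float),K,np.array([p['k1'],0,0,0.]))[0,0]
    return np.array(p['position'],float),np.array(p['rotation']).reshape(3,3)@np.array([q[0],q[1],1.])
def onz(p,u,v,z):
    o,d=ray(p,u,v); return o+d*(z-o[2])/d[2]
def tri(p1,a,p2,b):
    o1,d1=ray(p1,*a);o2,d2=ray(p2,*b)
    s=np.linalg.lstsq(np.c_[d1,-d2],o2-o1,rcond=None)[0]
    A=o1+s[0]*d1;B=o2+s[1]*d2
    return (A+B)/2,np.linalg.norm(A-B)
def proj(p,X):
    f=200/np.tan(np.radians(p['vertical_fov'])/2)
    c=np.array(p['rotation']).reshape(3,3).T@(np.array(X,float)-np.array(p['position']))
    x,y=c[0]/c[2],c[1]/c[2]; k=1+p['k1']*(x*x+y*y)
    return np.array([f*x*k+p['cx'],f*y*k+p['cy']])
E
python3 - <<'E'
from h import *
import pickle
d={}
for n in ('scene','top','wrist'):
    p,im=save(n,f'pics/{n}0.png'); d[n]=p
    print(n,p)
pickle.dump(d,open('p0.pkl','wb'))
print(ctrl.read_state())
E
```

```text
scene {'vertical_fov': 56.93442797710218, 'cx': 321.2719951704255, 'cy': 195.7658501930382, 'k1': 0.02270711660809032, 'position': array([  52.67083019, -631.34701593,  674.04190594]), 'rotation': array([-2.15023588,  0.02025859, -0.67927298])}
top {'vertical_fov': 53.391823031917625, 'cx': 317.4831512860721, 'cy': 203.5797250315782, 'k1': -0.030331353457741066, 'position': array([ 409.66013367,   56.75192133, 1180.12869914]), 'rotation': array([-2.9768475 , -0.03540074, -1.56665349])}
wrist {'vertical_fov': 64.35711108578789, 'cx': 316.4965594207963, 'cy': 196.19673384718283, 'k1': 0.02207367539800987, 'position': array([ 92.72621891, 621.57982784, 382.4471565 ]), 'rotation': array([2.90435906e+00, 1.45365434e-03, 1.31887053e+00])}
{'time_s': 0.15, 'joint_pos': array([ 1.31759257e+00,  3.53473913e-01,  1.63388314e+00,  1.95964002e-05,
        1.15520857e+00, -2.42052662e-03]), 'qd': array([-1.42945324e-03, -1.38362775e-03, -9.12938811e-05, -3.54282673e-04,
       -3.13742756e-05, -1.85839698e-03]), 'joint_torque': array([ 6.42670966e-04, -5.94208789e+01, -3.34469497e+01,  6.98672771e-02,
        2.03629379e-02, -9.65464142e-05]), 'tcp_pos': array([155.0261682 , 605.1308984 , 222.07991904]), 'orientation': array([-3.14157238e+00,  9.72919540e-04,  1.32000519e+00]), 'ft_force': array([-0.12688161,  0.28347858,  0.45986853]), 'torque': array([ 0.01379952, -0.02933972, -0.06434661]), 'gripper_width': 1.0003380229913945}
```

View pics/scene0.png

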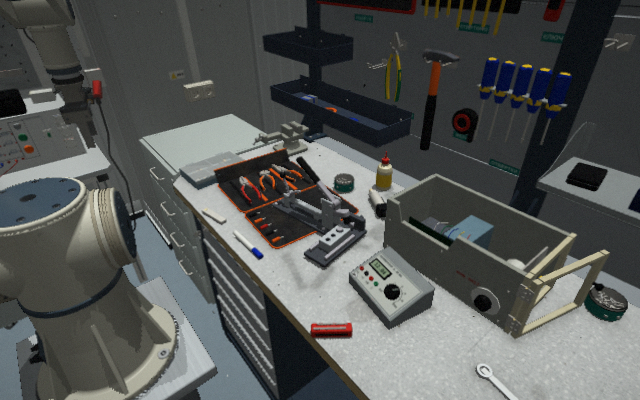

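View pics/top0.png

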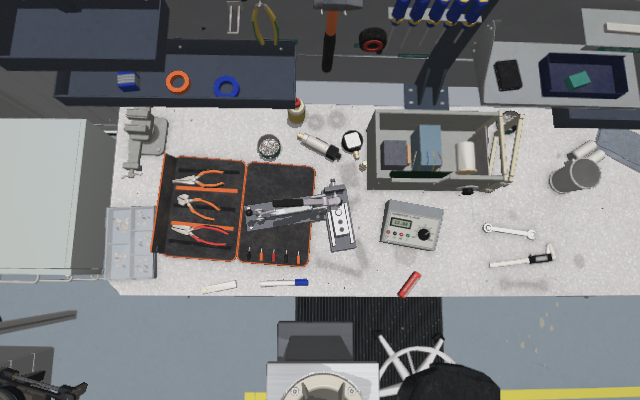

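Scene: fixture with jaw at about (335,225), handles to the left (top view: jaw (340,215), handles toward (250,212)). I'll look at enlarged crops.

```bash
sed -i "s/np.array(p\['rotation'\]).reshape(3,3)/Rm(p)/" h.py
cat >> h.py <<'E'
from scipy.spatial.transform import Rotation
def Rm(p): return Rotation.from_euler('xyz',p['rotation']).as_matrix()
E
python3 - <<'E'
import cv2,numpy as np
a=cv2.imread('pics/top0.png')[165:265,235:375]
b=cv2.imread('pics/scene0.png')[170:280,255:385]
a=cv2.resize(a,None,fx=5.6,fy=5.6,interpolation=cv2.INTER_CUBIC);cv2.imwrite('pics/ta.png',a)
b=cv2.resize(b,None,fx=5.4,fy=5.4,interpolation=cv2.INTER_CUBIC);cv2.imwrite('pics/sb.png',b)
E
```

```text
(no output)
```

View pics/ta.png

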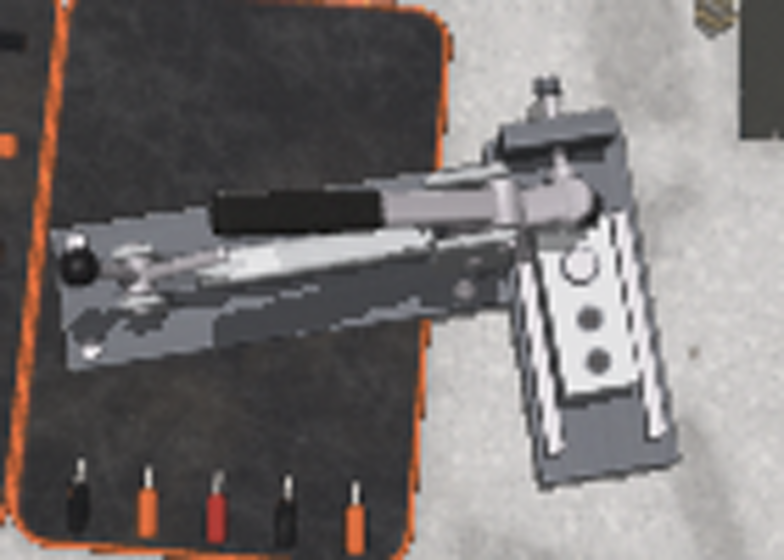

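View pics/sb.png

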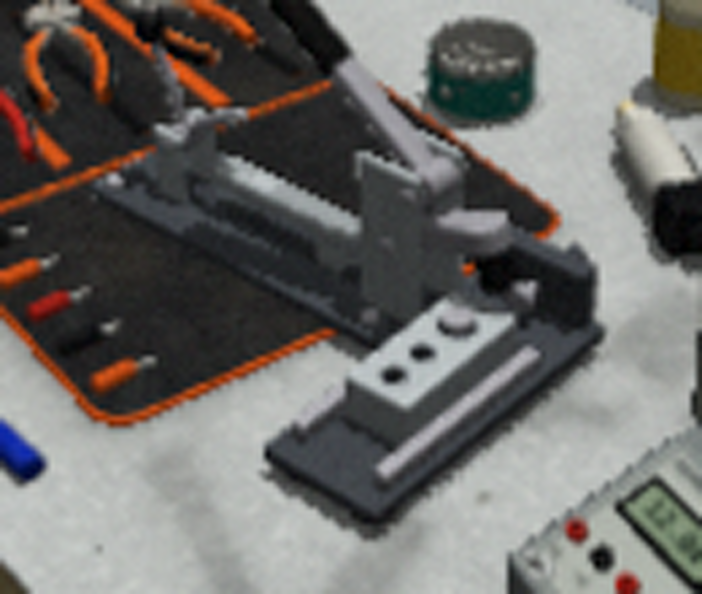

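Run:
```python
from h import *
import pickle
d=pickle.load(open('p0.pkl','rb'));t,s=d['top'],d['scene']
T=lambda x,y:(235+x/5.6,165+y/5.6)
S=lambda x,y:(255+x/5.4,170+y/5.4)
for n,x,y,z in [('railLn',557,452,28),('railLn_outer',547,453,28),('railRn',655,437,28),('railRf',620,212,28),('railLf?',527,265,28),('blk nl',567,400,46),('blk nr',640,382,46),('plug',580,265,52),('ball',80,265,116),('base nl',542,488,8),('base nr',678,463,8),('bracketR',617,120,50),('bracketL',503,135,50)]:
    print(n,onz(t,*T(x,y),z).round(1))
print('plug',tri(t,T(580,265),s,S(458,320)))
print('railRn',tri(t,T(655,437),s,S(380,474)))
print('grip/bar joint mid',tri(t,T(384,208),s,S(342,75)))
print('ball in scene',proj(s,onz(t,*T(80,265),116)))
im=cv2.imread('pics/scene0.png')[135:195,275:335]
cv2.imwrite('pics/hb.png',cv2.resize(im,None,fx=8,fy=8,interpolation=cv2.INTER_CUBIC))
```

```text
railLn [478.4 -32.9  28. ]
railLn_outer [477.9 -27.7  28. ]
railRn [486.5 -83.8  28. ]
railRf [604.5 -66.5  28. ]
railLf? [575.9 -17.5  28. ]
blk nl [503.8 -36.7  46. ]
blk nr [513.3 -74.2  46. ]
plug [572.6 -43.1  52. ]
ball [561.2 203.3 116. ]
base nl [460.8 -26.6   8. ]
base nr [474.2 -98.3   8. ]
bracketR [649.2 -63.   50. ]
bracketL [640.6  -3.6  50. ]
plug (array([573.73154351, -43.8621591 ,  51.44619482]), np.float64(2.38222175751072))
railRn (array([488.08071828, -84.87589201,  27.95260106]), np.float64(3.8192679837627996))
grip/bar joint mid (array([585.35027715,  57.76044535, 143.79784042]), np.float64(0.7916118436427658))
ball in scene [282.52092718 175.48402851]
```

View pics/hb.png

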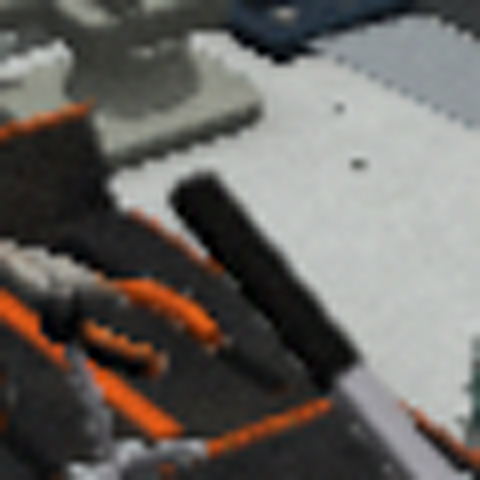

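Handle end is at about (192,188) in the crop, i.e. scene pixel (299,158.5); grip/bar joint triangulated well. Fixture yaw ≈ 10°.

```bash
cat >> h.py <<'E'
YAW=np.radians(10.); UX=np.array([np.cos(YAW),np.sin(YAW)]); UY=np.array([-UX[1],UX[0]]); O=np.array([600.5,-37.])
def fix(X): r=np.array(X[:2])-O; return np.array([r@UX,r@UY,X[2]-8]).round(1)
def wld(x,y,z): return np.r_[O+x*UX+y*UY,z+8]
def go(target,yawdeg):
    st=ctrl.read_state(); p=st['tcp_pos']; y0=np.degrees(st['orientation'][2])
    dy=(yawdeg-y0+180)%360-180; a=np.radians(yawdeg)
    d=np.array(target)-p
    print('t',st['time_s'],'tcp',p.round(1),'fix',fix(p),'F',st['ft_force'].round(2),'j',st['joint_pos'].round(2))
    print('yaw units',round(-dy/5,3),'then travel',(np.array([d[0]*np.cos(a)+d[1]*np.sin(a),d[0]*np.sin(a)-d[1]*np.cos(a),-d[2]])/50).round(3))
E
python3 - <<'E'
from h import *
import pickle
d=pickle.load(open('p0.pkl','rb'));t,s=d['top'],d['scene']
e=tri(t,(235+213/5.6,165+212/5.6),s,(299,158.5)); print('end',e,fix(e[0]))
for X in [(478.4,-32.9,28),(486.5,-83.8,28),(508.5,-55.5,46),(572.6,-43.1,52),(561.2,203.3,116),(585.3,57.8,143.8),(604.5,-66.5,28)]: print(fix(X))
go(wld(-150,0,150),100)
E
```

```text
end (array([575.43780509, 133.13584033, 195.96958919]), np.float64(2.764970778993668)) [  4.9 171.9 188. ]
[-119.5   25.2   20. ]
[-120.4  -26.3   20. ]
[-93.8  -2.2  38. ]
[-28.5  -1.2  44. ]
[  3.  243.5 108. ]
[  1.5  96.  135.8]
[ -1.2 -29.7  20. ]
t 0.15 tcp [155.  605.1 222.1] fix [-327.2  709.7  214.1] F [-0.13  0.28  0.46] j [ 1.32  0.35  1.63  0.    1.16 -0.  ]
yaw units -4.874 then travel [-14.195   3.544   1.282]
```

Emit:
{"method": "send_rows", "body": {
  "moves": [
    {"travel": [0, 0, 0], "yaw": -0.975},
    {"travel": [0, 0, 0], "yaw": -0.975},
    {"travel": [0, 0, 0], "yaw": -0.975},
    {"travel": [0, 0, 0], "yaw": -0.975},
    {"travel": [0, 0, 0], "yaw": -0.975},
    {"travel": [-0.95, 0.236, 0], "yaw": 0},
    {"travel": [-0.95, 0.236, 0], "yaw": 0},
    {"travel": [-0.95, 0.236, 0], "yaw": 0},
    {"travel": [-0.95, 0.236, 0], "yaw": 0},
    {"travel": [-0.95, 0.236, 0], "yaw": 0},
    {"travel": [-0.95, 0.236, 0], "yaw": 0},
    {"travel": [-0.95, 0.236, 0], "yaw": 0},
    {"travel": [-0.95, 0.236, 0], "yaw": 0},
    {"travel": [-0.95, 0.236, 0], "yaw": 0},
    {"travel": [-0.95, 0.236, 0], "yaw": 0},
    {"travel": [-0.95, 0.236, 0], "yaw": 0},
    {"travel": [-0.95, 0.236, 0], "yaw": 0},
    {"travel": [-0.95, 0.236, 0], "yaw": 0},
    {"travel": [-0.95, 0.236, 0], "yaw": 0},
    {"travel": [-0.9, 0.236, 0], "yaw": 0}
  ],
  "fingers": 0
}}

```text
time_s: 2.15
tcp_pos: [453.1, -65.3, 222.6]
orientation: [3.141, 0.0, 1.745]
ft_force: [0.8, 1.1, 0.4]
gripper_width: 0.004
```

Run:
```python
from h import *
go(wld(-135,0,100),100)
p,im=save('wrist','pics/w1.png'); import pickle; pickle.dump(p,open('pw1.pkl','wb'))
```

```text
t 2.15 tcp [453.1 -65.3 222.6] fix [-150.1   -2.3  214.6] F [0.82 1.11 0.37] j [-0.15  0.09  1.98  0.    1.08 -1.89]
yaw units -0.007 then travel [0.045 0.301 2.293]
```

View pics/w1.png

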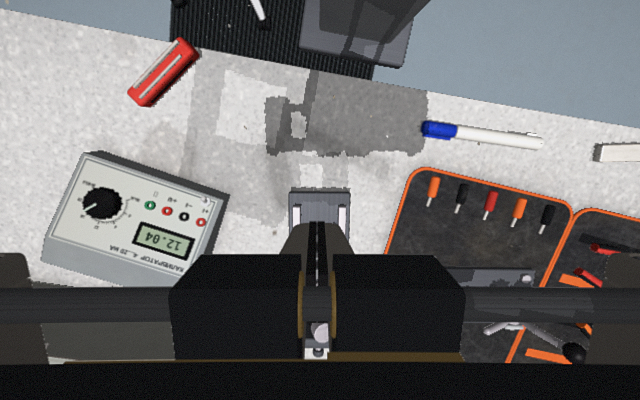

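Run:
```python
from h import *
import pickle
p=pickle.load(open('pw1.pkl','rb'))
for u,v,z in [(290,191,18),(351,189,18),(298,206,28),(345,205,28),(574,353,116)]: print(fix(onz(p,u,v,z)))
print(proj(p,[453.1,-65.3,214]))
```

```text
[-132.4  -33.8   10. ]
[-134.7   37.9   10. ]
[-116.9  -24.1   20. ]
[-118.    30.3   20. ]
[  5.5 244.5 108. ]
[316.84631345 236.57208082]
```

Emit:
{"method": "send_rows", "body": {
  "moves": [
    {"travel": [0.056, 0.6, 0.6], "yaw": 0},
    {"travel": [0, 0, 0.6], "yaw": 0},
    {"travel": [0, 0, 0.6], "yaw": 0},
    {"travel": [0, 0, 0.6], "yaw": 0},
    {"travel": [0, 0, 0.6], "yaw": 0},
    {"travel": [0, 0, 0.4], "yaw": 0},
    {"travel": [0, 0, 0.2], "yaw": 0},
    {"travel": [0, 0, 0.08], "yaw": 0},
    {"travel": [0, 0, 0], "yaw": 0},
    {"travel": [0, 0.1, 0], "yaw": 0},
    {"travel": [0, 0.1, 0], "yaw": 0},
    {"travel": [0, 0, 0], "yaw": 0}
  ]
}}

```text
time_s: 3.4
tcp_pos: [493.4, -53.3, 39.5]
orientation: [3.139, 0.001, 1.746]
ft_force: [-0.6, 0.1, 0.4]
gripper_width: 0.006
```

Run:
```python
from h import *
go(wld(-75,0.5,30),100)
```

```text
t 3.4 tcp [493.4 -53.3  39.5] fix [-108.3    2.5   31.5] F [-0.57  0.07  0.37] j [-0.11  0.42  2.05  0.    0.67 -1.86]
yaw units 0.002 then travel [-0.041  0.666  0.03 ]
```

Emit:
{"method": "send_rows", "body": {
  "moves": [
    {"travel": [-0.02, 0.08, 0], "yaw": 0},
    {"travel": [-0.02, 0.08, 0], "yaw": 0},
    {"travel": [0, 0.08, 0], "yaw": 0},
    {"travel": [0, 0.08, 0], "yaw": 0},
    {"travel": [0, 0.08, 0], "yaw": 0},
    {"travel": [0, 0.05, 0], "yaw": 0},
    {"travel": [0, 0.03, 0], "yaw": 0},
    {"travel": [0, 0, 0], "yaw": 0}
  ]
}}

```text
time_s: 4.2
tcp_pos: [516.0, -51.0, 38.5]
orientation: [3.141, 0.0, 1.746]
ft_force: [0.3, -0.1, -0.6]
gripper_width: 0.004
```

Run:
```python
from h import *
go(wld(-75,0.5,30),100)
p,im=save('top','pics/t1.png')
cv2.imwrite('pics/t1c.png',cv2.resize(im[170:255,315:365,::-1],None,fx=7,fy=7,interpolation=cv2.INTER_CUBIC))
```

```text
t 4.2 tcp [516.  -51.   38.5] fix [-85.6   0.9  30.5] F [ 0.29 -0.09 -0.63] j [-0.1   0.45  2.    0.    0.7  -1.85]
yaw units 0.002 then travel [-0.007  0.213  0.011]
```

View pics/t1c.png

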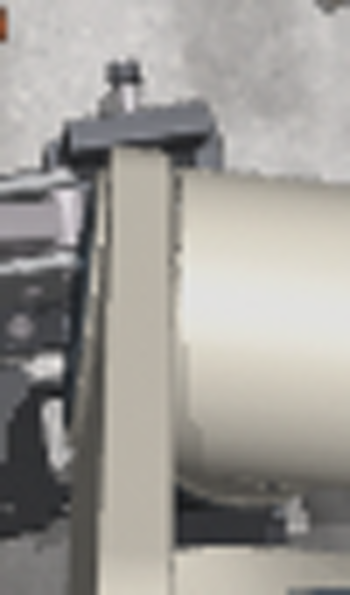

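The arm hides the block here, so I continue by feel.

Emit:
{"method": "send_rows", "body": {
  "moves": [
    {"travel": [0, 0.04, 0], "yaw": 0},
    {"travel": [0, 0.04, 0], "yaw": 0},
    {"travel": [0, 0.03, 0], "yaw": 0},
    {"travel": [0, 0.02, 0], "yaw": 0},
    {"travel": [0, 0.02, 0], "yaw": 0}
  ]
}}

```text
time_s: 4.75
tcp_pos: [523.0, -49.8, 38.6]
orientation: [-3.141, -0.0, 1.745]
ft_force: [-0.9, 0.2, 0.7]
gripper_width: 0.005
```

Emit:
{"method": "send_rows", "body": {
  "moves": [
    {"travel": [0, 0.012, 0], "yaw": 0},
    {"travel": [0, 0.012, 0], "yaw": 0},
    {"travel": [0, 0.012, 0], "yaw": 0}
  ]
}}

```text
time_s: 5.05
tcp_pos: [524.7, -49.5, 38.6]
orientation: [-3.141, -0.0, 1.745]
ft_force: [-3.2, -1.1, 1.4]
gripper_width: 0.006
```

Emit:
{"method": "send_rows", "body": {
  "moves": [
    {"travel": [0, 0.012, 0], "yaw": 0},
    {"travel": [0, 0.012, 0], "yaw": 0},
    {"travel": [0, 0.012, 0], "yaw": 0}
  ]
}}

```text
time_s: 5.35
tcp_pos: [524.8, -49.4, 38.4]
orientation: [-3.138, -0.0, 1.746]
ft_force: [-8.4, -2.9, 6.7]
gripper_width: 0.007
```

Emit:
{"method": "send_rows", "body": {
  "moves": [
    {"travel": [0, 0.012, 0], "yaw": 0},
    {"travel": [0, 0, 0], "yaw": 0},
    {"travel": [0, 0, 0], "yaw": 0},
    {"travel": [0, 0, 0], "yaw": 0}
  ]
}}

```text
time_s: 5.75
tcp_pos: [524.8, -49.3, 38.3]
orientation: [-3.137, -0.001, 1.746]
ft_force: [-9.0, -2.4, 7.2]
gripper_width: 0.003
```

Firm contact, about 9 N with no further travel: block home. Back off, rise, and move over the handle.

Emit:
{"method": "send_rows", "body": {
  "moves": [
    {"travel": [0, -0.1, 0], "yaw": 0},
    {"travel": [0, -0.3, 0], "yaw": 0},
    {"travel": [0, -0.3, -0.4], "yaw": 0},
    {"travel": [0, 0, -0.8], "yaw": 0},
    {"travel": [0, 0, -0.8], "yaw": 0},
    {"travel": [0, 0, -0.8], "yaw": 0},
    {"travel": [0, 0, -0.8], "yaw": 0},
    {"travel": [0, 0, -0.5], "yaw": 0},
    {"travel": [0, 0, 0], "yaw": 0}
  ]
}}

```text
time_s: 6.65
tcp_pos: [495.5, -55.4, 247.7]
orientation: [3.133, 0.002, 1.745]
ft_force: [1.2, -0.2, -0.6]
gripper_width: 0.0
```

Run:
```python
from h import *
go(wld(3,140,230),10)
```

```text
t 6.65 tcp [495.5 -55.4 247.7] fix [-1.066e+02  2.000e-01  2.397e+02] F [ 1.18 -0.2  -0.6 ] j [-0.11  0.12  1.88  0.    1.13 -1.86]
yaw units 18.001 then travel [ 2.192 -2.797  0.193]
```

Emit:
{"method": "send_rows", "body": {
  "moves": [
    {"travel": [0, 0, 0], "yaw": 1},
    {"travel": [0, 0, 0], "yaw": 1},
    {"travel": [0, 0, 0], "yaw": 1},
    {"travel": [0, 0, 0], "yaw": 1},
    {"travel": [0, 0, 0], "yaw": 1},
    {"travel": [0, 0, 0], "yaw": 1},
    {"travel": [0, 0, 0], "yaw": 1},
    {"travel": [0, 0, 0], "yaw": 1},
    {"travel": [0, 0, 0], "yaw": 1},
    {"travel": [0, 0, 0], "yaw": 1},
    {"travel": [0, 0, 0], "yaw": 1},
    {"travel": [0, 0, 0], "yaw": 1},
    {"travel": [0, 0, 0], "yaw": 1},
    {"travel": [0, 0, 0], "yaw": 1},
    {"travel": [0, 0, 0], "yaw": 1},
    {"travel": [0, 0, 0], "yaw": 1},
    {"travel": [0, 0, 0], "yaw": 1},
    {"travel": [0, 0, 0], "yaw": 1}
  ]
}}

```text
time_s: 8.45
tcp_pos: [492.5, -55.0, 242.4]
orientation: [-3.141, 0.001, 0.171]
ft_force: [-0.5, 1.5, -0.4]
gripper_width: 0.005
```

Emit:
{"method": "send_rows", "body": {
  "moves": [
    {"travel": [0, -0.7, 0], "yaw": 0},
    {"travel": [0, -0.7, 0], "yaw": 0},
    {"travel": [0.4, -0.7, 0], "yaw": 0},
    {"travel": [0.6, -0.6, 0], "yaw": 0},
    {"travel": [0.6, -0.1, 0], "yaw": 0},
    {"travel": [0.6, 0, 0], "yaw": 0},
    {"travel": [0, 0, 0], "yaw": 0},
    {"travel": [0, 0, 0], "yaw": 0}
  ]
}}

```text
time_s: 9.25
tcp_pos: [576.3, 101.9, 242.1]
orientation: [-3.142, 0.002, 0.175]
ft_force: [-0.4, -0.0, -0.1]
gripper_width: 0.004
```

Run:
```python
from h import *
go(wld(3,140,195),10)
p,im=save('wrist','pics/w2.png'); import pickle; pickle.dump(p,open('pw2.pkl','wb'))
```

```text
t 9.25 tcp [576.3 101.9 242.1] fix [2.000e-01 1.410e+02 2.341e+02] F [-0.37 -0.   -0.13] j [ 0.17  0.27  1.7   0.    1.17 -0.  ]
yaw units 0.003 then travel [0.055 0.019 0.781]
```

View pics/w2.png

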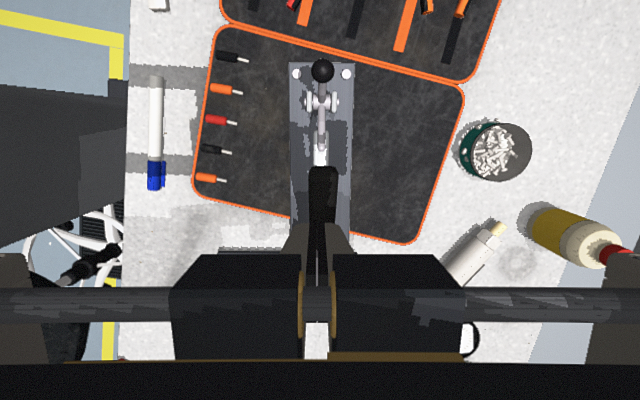

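The view shows ball at (321,70), handle end at (323,168), both straight ahead of the tool plane.

Run:
```python
from h import *
import pickle
p=pickle.load(open('pw2.pkl','rb')); t=pickle.load(open('p0.pkl','rb'))['top']
print(fix(onz(p,321.5,70.5,116)), fix(onz(p,323,168,196)))
b=tri(p,(321.5,70.5),t,(235+80/5.6,165+265/5.6)); print(b,fix(b[0]))
```

```text
[  5.4 246.2 108. ] [  5.5 175.4 188. ]
(array([562.94214569, 206.53794919, 103.86709383]), np.float64(3.1838944504264624)) [  5.3 246.4  95.9]
```

Emit:
{"method": "send_rows", "body": {
  "moves": [
    {"travel": [0.07, 0, 0.2], "yaw": 0},
    {"travel": [0, 0, 0.3], "yaw": 0},
    {"travel": [0, 0, 0.2], "yaw": 0},
    {"travel": [0, 0, 0.08], "yaw": 0},
    {"travel": [0, 0, 0.04], "yaw": 0},
    {"travel": [0, 0, 0.04], "yaw": 0},
    {"travel": [0, 0, 0.04], "yaw": 0}
  ]
}}

```text
time_s: 10.0
tcp_pos: [580.4, 102.5, 198.8]
orientation: [3.142, -0.001, 0.175]
ft_force: [0.5, -0.3, -1.0]
gripper_width: 0.005
```

Emit:
{"method": "send_rows", "body": {
  "moves": [
    {"travel": [0, 0, 0.04], "yaw": 0},
    {"travel": [0, 0, 0.04], "yaw": 0},
    {"travel": [0, -0.015, 0.04], "yaw": 0},
    {"travel": [0, -0.02, 0.04], "yaw": 0},
    {"travel": [0, -0.02, 0.04], "yaw": 0}
  ]
}}

```text
time_s: 10.5
tcp_pos: [579.7, 105.2, 188.5]
orientation: [-3.142, -0.0, 0.175]
ft_force: [-0.1, 0.3, 0.5]
gripper_width: 0.002
```

Emit:
{"method": "send_rows", "body": {
  "moves": [
    {"travel": [0, -0.02, 0.04], "yaw": 0},
    {"travel": [0, -0.02, 0.04], "yaw": 0},
    {"travel": [0, -0.02, 0.04], "yaw": 0},
    {"travel": [0, -0.02, 0.04], "yaw": 0},
    {"travel": [0, 0, 0], "yaw": 0}
  ]
}}

```text
time_s: 11.0
tcp_pos: [579.1, 109.3, 180.6]
orientation: [-3.141, -0.0, 0.175]
ft_force: [-1.4, 0.3, 4.9]
gripper_width: 0.004
```

Emit:
{"method": "send_rows", "body": {
  "moves": [
    {"travel": [0, -0.02, 0.04], "yaw": 0},
    {"travel": [0, -0.02, 0.04], "yaw": 0},
    {"travel": [0, -0.02, 0.04], "yaw": 0},
    {"travel": [0, 0, 0], "yaw": 0}
  ]
}}

```text
time_s: 11.4
tcp_pos: [578.7, 112.4, 175.1]
orientation: [-3.141, -0.001, 0.175]
ft_force: [-1.7, 0.6, 7.4]
gripper_width: 0.004
```

Emit:
{"method": "send_rows", "body": {
  "moves": [
    {"travel": [0, -0.018, 0.04], "yaw": 0},
    {"travel": [0, -0.018, 0.04], "yaw": 0},
    {"travel": [0, -0.018, 0.04], "yaw": 0},
    {"travel": [0, -0.018, 0.04], "yaw": 0},
    {"travel": [0, -0.018, 0.04], "yaw": 0}
  ]
}}

```text
time_s: 11.9
tcp_pos: [578.0, 117.0, 165.5]
orientation: [-3.141, -0.001, 0.174]
ft_force: [-3.2, 1.0, 9.8]
gripper_width: 0.004
```

Emit:
{"method": "send_rows", "body": {
  "moves": [
    {"travel": [0, -0.016, 0.04], "yaw": 0},
    {"travel": [0, -0.016, 0.04], "yaw": 0},
    {"travel": [0, -0.016, 0.04], "yaw": 0},
    {"travel": [0, -0.016, 0.04], "yaw": 0},
    {"travel": [0, -0.016, 0.04], "yaw": 0}
  ]
}}

```text
time_s: 12.4
tcp_pos: [577.3, 120.9, 155.2]
orientation: [-3.141, -0.001, 0.175]
ft_force: [-2.4, 2.0, 7.1]
gripper_width: 0.006
```

Emit:
{"method": "send_rows", "body": {
  "moves": [
    {"travel": [0, -0.012, 0.04], "yaw": 0},
    {"travel": [0, -0.012, 0.04], "yaw": 0},
    {"travel": [0, -0.012, 0.04], "yaw": 0},
    {"travel": [0, -0.012, 0.04], "yaw": 0}
  ]
}}

```text
time_s: 12.8
tcp_pos: [576.9, 123.3, 147.0]
orientation: [-3.141, -0.001, 0.174]
ft_force: [-1.1, 2.6, 5.1]
gripper_width: 0.004
```

Emit:
{"method": "send_rows", "body": {
  "moves": [
    {"travel": [0, -0.012, 0.04], "yaw": 0},
    {"travel": [0, -0.012, 0.04], "yaw": 0},
    {"travel": [0, -0.01, 0.04], "yaw": 0},
    {"travel": [0, -0.01, 0.04], "yaw": 0},
    {"travel": [0, -0.01, 0.04], "yaw": 0}
  ]
}}

```text
time_s: 13.3
tcp_pos: [576.3, 125.4, 136.4]
orientation: [3.141, -0.0, 0.175]
ft_force: [1.0, 1.0, 1.7]
gripper_width: 0.006
```

Emit:
{"method": "send_rows", "body": {
  "moves": [
    {"travel": [0, -0.006, 0.04], "yaw": 0},
    {"travel": [0, -0.006, 0.04], "yaw": 0},
    {"travel": [0, -0.006, 0.04], "yaw": 0},
    {"travel": [0, -0.006, 0.04], "yaw": 0}
  ]
}}

```text
time_s: 13.7
tcp_pos: [575.6, 126.4, 128.2]
orientation: [3.141, 0.001, 0.175]
ft_force: [0.5, -0.5, 0.1]
gripper_width: 0.001
```

Emit:
{"method": "send_rows", "body": {
  "moves": [
    {"travel": [0, -0.004, 0.03], "yaw": 0},
    {"travel": [0, -0.004, 0.03], "yaw": 0},
    {"travel": [0, 0, 0], "yaw": 0}
  ]
}}

```text
time_s: 14.0
tcp_pos: [575.4, 126.9, 125.2]
orientation: [3.142, 0.001, 0.175]
ft_force: [1.3, -0.6, -0.0]
gripper_width: 0.004
```

Emit:
{"method": "send_rows", "body": {
  "moves": [
    {"travel": [0, 0, -0.1], "yaw": 0},
    {"travel": [0, 0, -0.5], "yaw": 0},
    {"travel": [0, 0, -0.7], "yaw": 0},
    {"travel": [0, 0, -0.7], "yaw": 0},
    {"travel": [0, 0, -0.3], "yaw": 0},
    {"travel": [0, 0, 0], "yaw": 0},
    {"travel": [0, 0, 0], "yaw": 0}
  ],
  "fingers": 1
}}

```text
time_s: 14.7
tcp_pos: [575.3, 126.9, 239.6]
orientation: [3.142, 0.001, 0.175]
ft_force: [-0.2, -0.2, 0.3]
gripper_width: 0.59
```

Run:
```python
from h import *
go(wld(5,246,130),10)
p,im=save('wrist','pics/w3.png'); import pickle; pickle.dump(p,open('pw3.pkl','wb'))
```

```text
t 14.7 tcp [575.3 126.9 239.6] fix [  3.6 165.8 231.6] F [-0.23 -0.18  0.27] j [ 0.21  0.28  1.69 -0.    1.17  0.04]
yaw units 0.001 then travel [ 0.028 -1.604  2.032]
```

View pics/w3.png

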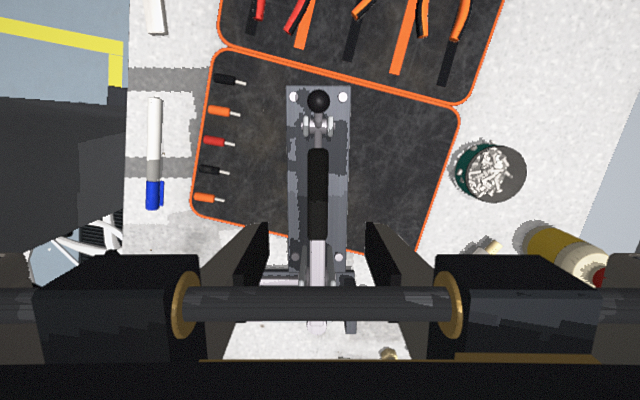

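Handle is down and stays down (end at (318,149)); ball at (318.5,101).

Run:
```python
from h import *
import pickle
p=pickle.load(open('pw3.pkl','rb'));q=pickle.load(open('pw2.pkl','rb'))
print(fix(onz(p,318.5,101,116)), fix(onz(p,318,149,108)))
b=tri(p,(318.5,101),q,(321.5,70.5)); print(b,fix(b[0]))
b=fix(onz(p,318.5,101,116)); go(wld(b[0],b[1],150),10)
```

```text
[  6.5 246.3 108. ] [  6.1 204.9 100. ]
(array([563.57195564, 206.76542374, 114.03640874]), np.float64(1.006750496758291)) [  6.  246.5 106. ]
t 14.75 tcp [574.9 126.8 238.9] fix [  3.2 165.8 230.9] F [0.22 0.25 0.01] j [0.21 0.28 1.69 0.   1.17 0.04]
yaw units 0.001 then travel [ 0.065 -1.611  1.619]
```

Emit:
{"method": "send_rows", "body": {
  "moves": [
    {"travel": [0.05, -0.6, 0], "yaw": 0},
    {"travel": [0, -0.6, 0], "yaw": 0},
    {"travel": [0, -0.41, 0], "yaw": 0},
    {"travel": [0, 0, 0.4], "yaw": 0},
    {"travel": [0, 0, 0.6], "yaw": 0},
    {"travel": [0, 0, 0.6], "yaw": 0},
    {"travel": [0, 0, 0.6], "yaw": 0},
    {"travel": [0, 0, 0.3], "yaw": 0},
    {"travel": [0, 0, 0.15], "yaw": 0},
    {"travel": [0, 0, 0], "yaw": 0}
  ]
}}

```text
time_s: 15.75
tcp_pos: [563.7, 206.5, 107.0]
orientation: [3.141, 0.002, 0.175]
ft_force: [0.0, -0.4, 0.5]
gripper_width: 1.0
```

Emit:
{"method": "send_rows", "body": {
  "moves": [
    {"travel": [0, 0, 0], "yaw": 0},
    {"travel": [0, 0, 0], "yaw": 0},
    {"travel": [0, 0, 0], "yaw": 0},
    {"travel": [0, 0, 0], "yaw": 0},
    {"travel": [0, 0, 0], "yaw": 0},
    {"travel": [0, 0, 0], "yaw": 0},
    {"travel": [0, 0, 0], "yaw": 0},
    {"travel": [0, 0, 0], "yaw": 0},
    {"travel": [0, 0, 0], "yaw": 0},
    {"travel": [0, 0, 0], "yaw": 0},
    {"travel": [0, 0, 0], "yaw": 0},
    {"travel": [0, 0, 0], "yaw": 0}
  ],
  "fingers": 0,
  "grip_force": 20
}}

```text
time_s: 16.95
tcp_pos: [562.9, 206.5, 107.9]
orientation: [3.141, 0.003, 0.175]
ft_force: [-5.4, 0.6, 4.4]
gripper_width: 0.2
```

Run:
```python
from h import *
go(wld(5,246,98),10)
```

```text
t 16.95 tcp [562.9 206.5 107.9] fix [  5.2 246.3  99.9] F [-5.44  0.56  4.4 ] j [0.35 0.44 1.78 0.   0.92 0.17]
yaw units 0.0 then travel [-0.005  0.007  0.038]
```

Emit:
{"method": "send_rows", "body": {
  "moves": [
    {"travel": [0, -0.061, 0.025], "yaw": 0},
    {"travel": [0, -0.061, 0.025], "yaw": 0},
    {"travel": [0, -0.058, 0.031], "yaw": 0},
    {"travel": [0, -0.058, 0.031], "yaw": 0},
    {"travel": [0, 0, 0], "yaw": 0}
  ]
}}

```text
time_s: 17.45
tcp_pos: [560.9, 218.2, 102.2]
orientation: [3.141, 0.003, 0.175]
ft_force: [-5.9, -0.8, 3.6]
gripper_width: 0.199
```

Emit:
{"method": "send_rows", "body": {
  "moves": [
    {"travel": [0, -0.055, 0.036], "yaw": 0},
    {"travel": [0, -0.055, 0.036], "yaw": 0},
    {"travel": [0, -0.05, 0.042], "yaw": 0},
    {"travel": [0, -0.05, 0.042], "yaw": 0},
    {"travel": [0, 0, 0], "yaw": 0}
  ]
}}

```text
time_s: 17.95
tcp_pos: [559.2, 228.5, 94.3]
orientation: [3.141, 0.002, 0.175]
ft_force: [-4.1, -0.8, 3.1]
gripper_width: 0.2
```

Emit:
{"method": "send_rows", "body": {
  "moves": [
    {"travel": [0, -0.046, 0.047], "yaw": 0},
    {"travel": [0, -0.046, 0.047], "yaw": 0},
    {"travel": [0, -0.042, 0.052], "yaw": 0},
    {"travel": [0, 0, 0], "yaw": 0},
    {"travel": [0, 0, 0], "yaw": 0}
  ]
}}

```text
time_s: 18.45
tcp_pos: [558.1, 235.1, 87.2]
orientation: [3.141, 0.002, 0.175]
ft_force: [-5.3, -0.6, 4.3]
gripper_width: 0.2
```

Run:
```python
from h import *
go(wld(5,246,98),10)
p,im=save('wrist','pics/w4.png')
p,im2=save('top','pics/t4.png')
cv2.imwrite('pics/c4.png',np.hstack([im[60:360,170:470,::-1],cv2.resize(im2[165:265,235:375,::-1],(420,300),interpolation=cv2.INTER_CUBIC)]))
```

```text
t 18.45 tcp [558.1 235.1  87.2] fix [  5.5 275.3  79.2] F [-5.34 -0.58  4.29] j [0.4  0.48 1.78 0.   0.88 0.22]
yaw units 0.001 then travel [-0.01   0.587 -0.377]
```

View pics/c4.png

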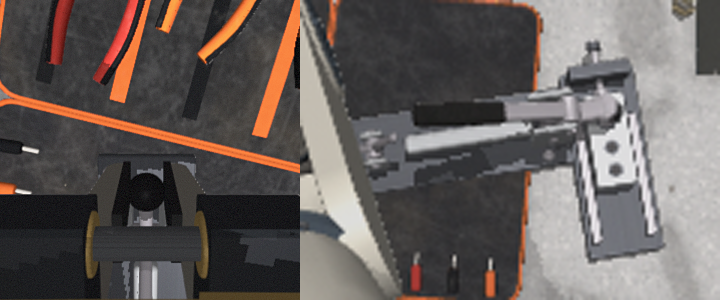

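The top view shows the handle back up (black grip at the same pixels as at the start), ball still held, block home. I'll guide the lever back, then let go.

Emit:
{"method": "send_rows", "body": {
  "moves": [
    {"travel": [0, 0.042, -0.052], "yaw": 0},
    {"travel": [0, 0.046, -0.047], "yaw": 0},
    {"travel": [0, 0.046, -0.047], "yaw": 0},
    {"travel": [0, 0.05, -0.042], "yaw": 0},
    {"travel": [0, 0.05, -0.042], "yaw": 0},
    {"travel": [0, 0.055, -0.036], "yaw": 0},
    {"travel": [0, 0.055, -0.036], "yaw": 0},
    {"travel": [0, 0.058, -0.031], "yaw": 0},
    {"travel": [0, 0.058, -0.031], "yaw": 0},
    {"travel": [0, 0.061, -0.025], "yaw": 0},
    {"travel": [0, 0.055, -0.023], "yaw": 0},
    {"travel": [0, 0, 0], "yaw": 0}
  ]
}}

```text
time_s: 19.75
tcp_pos: [562.8, 207.1, 106.9]
orientation: [-3.14, 0.003, 0.174]
ft_force: [-4.9, 3.2, -4.9]
gripper_width: 0.2
```

Emit:
{"method": "send_rows", "body": {
  "moves": [
    {"travel": [0, 0, 0], "yaw": 0},
    {"travel": [0, 0, 0], "yaw": 0},
    {"travel": [0, 0, 0], "yaw": 0},
    {"travel": [0, 0, 0], "yaw": 0},
    {"travel": [0, 0, 0], "yaw": 0},
    {"travel": [0, 0, 0], "yaw": 0},
    {"travel": [0, 0, 0], "yaw": 0},
    {"travel": [0, 0, 0], "yaw": 0},
    {"travel": [0, 0, 0], "yaw": 0},
    {"travel": [0, 0, 0], "yaw": 0}
  ],
  "fingers": 0.8
}}

```text
time_s: 20.75
tcp_pos: [564.3, 207.0, 108.0]
orientation: [-3.142, -0.0, 0.175]
ft_force: [0.4, -0.2, -0.2]
gripper_width: 0.8
```

Emit:
{"method": "send_rows", "body": {
  "moves": [
    {"travel": [0, -0.1, -0.3], "yaw": 0},
    {"travel": [0, -0.3, -0.6], "yaw": 0},
    {"travel": [0, -0.6, -0.8], "yaw": 0},
    {"travel": [0, -0.8, -0.8], "yaw": 0},
    {"travel": [0, -0.9, -0.5], "yaw": 0},
    {"travel": [0, -0.9, 0], "yaw": 0},
    {"travel": [0, -0.9, 0], "yaw": 0},
    {"travel": [0, -0.9, 0], "yaw": 0},
    {"travel": [0, 0, 0], "yaw": 0},
    {"travel": [0, 0, 0], "yaw": 0}
  ]
}}

```text
time_s: 21.75
tcp_pos: [517.7, 467.9, 253.2]
orientation: [3.141, -0.0, 0.177]
ft_force: [-0.6, -0.8, 1.0]
gripper_width: 0.801
```

Run:
```python
from h import *
go(wld(5,246,98),10)
t,im2=save('top','pics/t5.png')
s,im=save('scene','pics/s5.png')
a=cv2.resize(im2[165:265,235:375,::-1],(420,300),interpolation=cv2.INTER_CUBIC)
b=cv2.resize(im[150:280,255:385,::-1],(300,300),interpolation=cv2.INTER_CUBIC)
cv2.imwrite('pics/c5.png',np.hstack([a,b]))
```

```text
t 21.75 tcp [517.7 467.9 253.2] fix [  6.1 511.7 245.2] F [-0.61 -0.75  1.  ] j [ 0.73  0.44  1.43 -0.    1.27  0.56]
yaw units 0.025 then travel [-0.023  5.313  2.944]
```

View pics/c5.png

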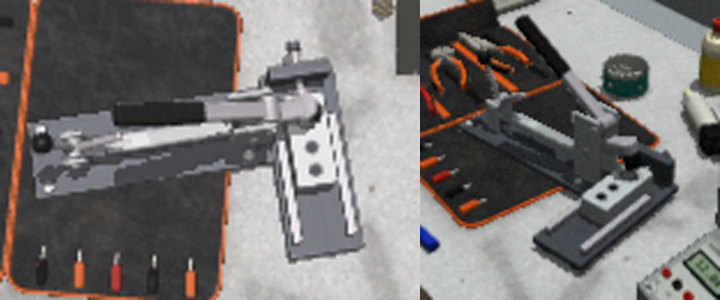

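Run:
```python
from h import *
t=camera_params('top')
for u,v,z in [(300,193,46),(334,185,46),(43,142,116)]: print(fix(onz(t,235+u/3,165+v/3,z)))
print(ctrl.close_job())
```

```text
[-74.5  17.   38. ]
[-72.4 -16.5  38. ]
[  2.9 243.3 108. ]
the job is handed in; nothing more can be done
None
```

I did the whole sequence and handed the job in at about 22 s. No verdict came back, and two judged points could not be measured.

- **Block:** I pushed it along the channel until the tool stopped moving forward and the force levelled at about 9 N.
- **Handle:** I squeezed it down with a peak of about 10 N. The load then faded to zero, and after I lifted off, a picture showed the handle staying down.
- **Lever:** I gripped it by the ball and pulled it outwards 29 mm. I then led it back to its rest and opened the fingers clear of it.

**Last checks:**
- The pictures show the handle up again and the ball within about 1 mm of where it started.
- The block looks flat at the stop, and nothing in the camera views near the fixture looked moved.
- The arm was well clear and the force reading was near zero.

**What I could not confirm:**
- **Block position:** The final top view puts its near face at about x = -73 mm. The feel of the push suggested about -67 mm, taking the contact face to be 10 mm ahead of the TCP. The difference may come from the rough edge reading in the top view, or from that 10 mm figure. I could not rule out that the block slipped back a few millimetres.
- **Plug:** I inferred that it is flush from the handle locking, as the jaw hides it from the cameras.

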